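Tip the lidded box back onto its base

TASK

The plain white box with the lid (the shallower part beyond the seam round the box) has been left standing on one of its small ends on the wooden board. Tip it over onto its base so that it lies on the board with its lid facing up; tip it over its bottom edge rather than lifting it off the board. Leave the tea carton and the food tin beside the board where they are.

Things in the scene. Friction and masses are not known exactly. Their poses are not given: they have to be found in the camera images.
- box_centre (a point): Centre of the loose white lidded box, 72 (own x) x 112 (y) x 66 mm (z), 0.2 kg; own z points out of the lid. It starts on a 72 x 66 mm end, own y up, 112 mm tall, centre 56 mm above the board; the lid is upright, turned to the robot or a side, the base is opposite. A push near the top of the lid face tips it over the base's lower edge almost without slip; past 30 degrees it falls onto the base.
- board_top (a point): Centre of the top face of the fixed wooden chopping board, 270 (own x) x 360 (own y) x 24 mm thick, lying flat on the worktop; its top is 24 mm above the worktop, own z up.
- tea_box: Bystander: loose dark printed tea carton standing on its end beside the board, 64 x 71 mm in plan and 142 mm tall; its origin is the centre of one of its upright 64 x 142 mm faces, 71 mm above the worktop. Leave it alone.
- tomato_tin: Bystander: loose round food tin beside the board, 101 mm across and 118 mm tall, standing upright; origin at the centre of its underside. Leave it alone.

How it is judged (in metres and radians):
At the end, for the whole second after the job is handed in: The white box lies at rest on its base on the board, lid up within 10 degrees of level, its centre 23 to 43 mm above the board's top and at least 15 mm inside the board's outline (angle between box_centre's own z axis and vertical below 0.17 rad and z of box_centre in the frame of board_top between 0.023 and 0.043 m and x of box_centre in the frame of board_top between -0.12 and 0.12 m and y of box_centre in the frame of board_top between -0.165 and 0.165 m and linear speed of lidded_box below 0.02 m/s); the robot touches nothing.
It fails at once if the box is lifted off the board (its centre more than 35 mm above its starting height; tipping raises it about 10 mm) (height (world z) of box_centre above 0.115 m).
It fails at once if the tea carton is moved by more than 20 mm (distance of tea_box from where it was at the start of the episode above 0.02 m).
It fails at once if the food tin is moved by more than 20 mm (distance of tomato_tin from where it was at the start of the episode above 0.02 m).
It also fails if it takes over 32 s, if anything falls off the work surface, if the arm or the gripper's body presses on something with over 40 N, if the wrist force passes 120 N, or if a joint passes its speed limit or range.

ROBOT

A 7-joint arm with a two-finger parallel gripper is mounted at the origin on a cart in front of the work surface, level with it; the furniture and walls round the work are solid. World frame = base frame: x ahead of the robot, y to its left, z up, the work surface at z = 0. Lengths are in mm, angles in rad, forces in N, time in s.
With the tool pointing down it reaches from about 400 to 875 mm from the base axis. Payload 4.4 kg.
Tool frame: the origin (TCP) lies at the very end of the fingers, on their centre line; the grasp point (between the pads) lies 19 mm behind it (ctrl.grasp_offset is the distance from the TCP to the grasp point, in mm); z points along the fingers, y is the line along which they close (so a half turn about z gives the same grasp; the last joint's range is limited). The gripper opens to 85 mm and grips with 20 to 120 N. Pads are 22 mm wide; open, the fingers measure 114 mm over their backs; the gripper's body (76 mm by 85 mm) begins 54 mm behind the grasp point. The pads swing forward as they close: fully open they stand 13 mm farther back than shut.
Start: joints at [1.209, 0.628, 0.038, 1.517, -0.027, 0.996, -0.02], TCP at [189.506, -621.776, 231.313] pointing down, gripper open.
Joint ranges: [-3.06, 3.06], [-0.37, 2.12], [-1.25, 1.32], [0.18, 2.47], [-1.1, 4.24], [0.23, 1.98], [-2.94, 2.94]. Speed limits (rad/s): [2.57, 2.57, 3.14, 3.14, 3.14, 3.14, 3.14].

INTERFACE

Orientations are given as [roll, pitch, yaw] about the fixed x, y, z axes, in that order (R = Rz(yaw) Ry(pitch) Rx(roll)).
In Python, from cell import status, cams, ctrl gives the robot as it stands.
- The arm moves only by the tool move_arm, never from a script. Its argument "plan" is a list of rows, each a list of 3 entries, a list of its own where there are three numbers: the shift along the world's x, y, z in mm, then the turn, a rotation vector about the world's x, y, z in degrees, then the opening, from 0 (shut) to 1 (fully open). In form: [[[x, y, z], [wx, wy, wz], gripper], ...]. A call has 1 to 10 rows; each row shifts and turns the commanded pose from where the row before left it; what a row does not reach is not made up. A row lasts 1/8 s, in which the tool goes at most 62.5 mm and 10.7 degrees, less where a joint would pass 70% of its speed; a pose out of reach is approached as far as the arm can. A call with a gripper value outside its range is refused whole. The fingers move at their own pace and stop on an object; the grip force is fixed at half the most. Time passes only in rows, so rows that do not move let the fingers close. It gives the time, the measured TCP pose, the force, the opening and the grip force at its end, in the units of the state.
- status.read_state(): the state, without advancing time (a new reading comes with each control period).
- cams.get_image(name): name is "scene" or "side" or "wrist"; returns the picture (384x512x3 uint8, blue, green, red); there is no depth.
- cams.camera_params(name): a dict with "K" (3x3 intrinsics, pixels), "pose" (4x4, takes a point from camera to world coordinates); the wrist camera has in their place "tool_from_camera" (4x4, takes a point from camera to tool coordinates, whose origin is the TCP and whose axes are the flange's). Camera axes: x right, y down, z forward; pixel columns grow to the right and rows downward; lengths in mm; the calibration is good to about 2 mm. A picture is of the moment at which its call begins: read the wrist's pose just before it. camera_params takes no time and is no camera call.
- ctrl.finish_job(): hands the job in; it is judged then, once.
The state is a dict: "clock": time; "qpos": joint angles; "qd": joint speeds; "tau": joint torques, N m; "eef_pos": TCP position; "tool_rot": TCP orientation; "force": force on the tool from outside, world axes, zero at the start; "torque": the same for the moment, N m; "width": finger opening in mm; "gripper_force": force on a finger pad.
Only numpy, scipy, OpenCV 4.12 (cv2) and the standard library are available. Lean on these libraries where they do the work, as an engineer would, in place of code of your own. Each camera call takes 0.05 s, during which the arm holds its last target. There are 200 camera calls.

## Working session

There is one attempt and no reset: what is moved stays moved. The work goes in short steps, Python scripts to look and compute and a tool call to move; the robot and the scene stay as the last step left them, time stands still between calls to the robot, and variables do not carry over. Pictures are saved under pics/ and viewed, at most 10 in all, crops included, and the job is handed in when it is done.

Besides the shell and the picture viewer there is one more tool, called after "Request:" as name([rows], argument=value, ...), one row to a line, values as JSON. move_arm: Moves the arm, as the interface text tells. Its arguments: {"type":"object","properties":{"plan":{"type":"array","items":{"type":"array"}}},"required":["plan"]}

```bash
mkdir -p pics
python3 - <<'E'
from cell import status,cams
import cv2
for n in("scene","side"):
    cv2.imwrite(f"pics/{n}0.png",cams.get_image(n)); p=cams.camera_params(n); print(n,p["K"],p["pose"])
s=status.read_state();print(s["clock"],s["eef_pos"],s["tool_rot"],s["width"])
E
```

```text
scene [[474.912587     0.         252.47322603]
 [  0.         474.912587   186.07302192]
 [  0.           0.           1.        ]] [[-8.62750790e-01 -3.70460421e-01  3.44122290e-01  1.78272843e+02]
 [-5.05575377e-01  6.22098718e-01 -5.97818302e-01  7.17465967e+02]
 [ 7.38998411e-03 -6.89747969e-01 -7.24011828e-01  9.43400898e+02]
 [ 0.00000000e+00  0.00000000e+00  0.00000000e+00  1.00000000e+00]]
side [[491.88898685   0.         250.66322333]
 [  0.         491.88898685 197.95854188]
 [  0.           0.           1.        ]] [[ 9.90854967e-01 -7.18540109e-02  1.14207858e-01  4.30380687e+02]
 [-1.33988415e-01 -6.23849738e-01  7.69973123e-01 -1.01152864e+03]
 [ 1.59228848e-02 -7.78234223e-01 -6.27772216e-01  9.43981070e+02]
 [ 0.00000000e+00  0.00000000e+00  0.00000000e+00  1.00000000e+00]]
0.1 [ 189.35037332 -621.20508569  230.44441131] [-3.13979947e+00  2.51838979e-06  2.95783228e-01] 85.7090212517827
```

View pics/scene0.png

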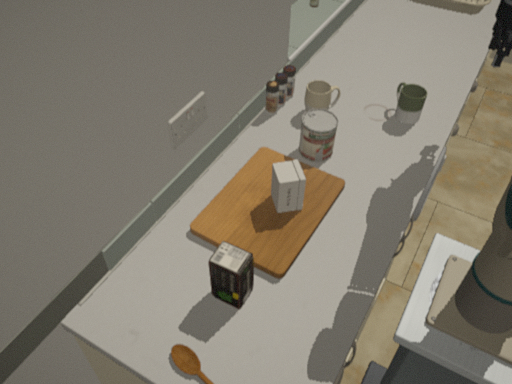

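View pics/side0.png

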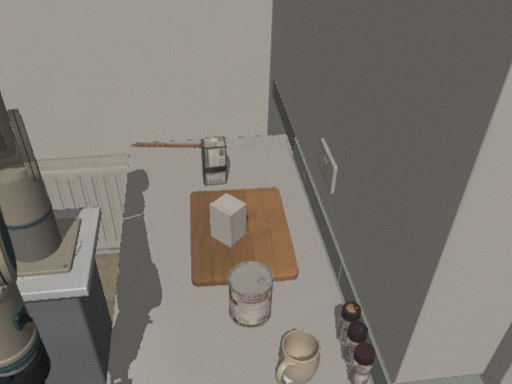

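The scene view shows the white box at about (288,186) on the board, the tea carton at (232,275) and the tin at (318,135). The side view has the box at (228,220). I'll enlarge both to find the seam.

Run:
```python
import cv2,numpy as np
a=cv2.imread("pics/scene0.png")[145:225,250:330];b=cv2.imread("pics/side0.png")[180:260,190:270]
f=lambda i:cv2.resize(i,(400,400),interpolation=cv2.INTER_CUBIC)
im=np.hstack([f(a),f(b)]); im=cv2.convertScaleAbs(im,alpha=1.15)
cv2.imwrite("pics/zoom.png",im)
```

```text
(no output)
```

View pics/zoom.png

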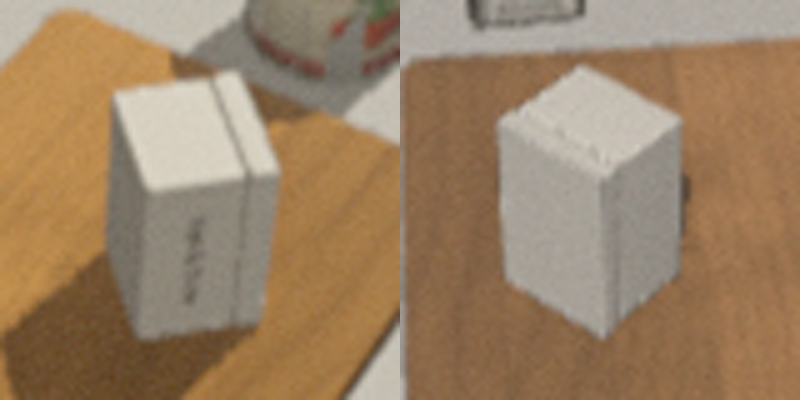

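The zoom shows the lid seam on the right of the scene view (seam (213,77)-(247,178) in the zoom) and the lower left of the side view. The lid therefore faces roughly -x/-y. Next I'll compute positions.

```bash
cat > h.py <<'E'
import numpy as np,cv2
from cell import status,cams
def ray(n,uv,z):
    p=cams.camera_params(n);T=np.array(p["pose"]);d=T[:3,:3]@np.linalg.inv(p["K"])@[*uv,1]
    return T[:3,3]+d*(z-T[2,3])/d[2]
E
python3 - <<'E'
from h import *
np.set_printoptions(precision=1,suppress=True)
S=[(113,90),(238,72),(278,172),(150,192)]; D=[(183,65),(280,120),(207,180),(98,120)]
for n,L,o in(("scene",S,(250,145)),("side",D,(190,180))):
    P=np.array([ray(n,(u/5+o[0]-.4,v/5+o[1]-.4),136) for u,v in L]);print(n,P[:,:2].tolist(),P.mean(0),[np.linalg.norm(P[i]-P[i-1]) for i in range(4)])
    im=cv2.imread(f"pics/{n}0.png");h=cv2.cvtColor(im,cv2.COLOR_BGR2HSV)
    m=cv2.inRange(h,(5,80,50),(25,255,255));c=max(cv2.findContours(m,0,2)[0],key=cv2.contourArea)
    W=np.array([ray(n,q[0],24)[:2] for q in c],np.float32);r=cv2.minAreaRect(W);print("board",r,cv2.boxPoints(r))
# bottoms
for n,L,o in(("scene",[(140,340),(262,325)],(250,145)),("side",[(106,280),(203,338),(280,275)],(190,180))):
    print(n,"bottom",[ray(n,(u/5+o[0]-.4,v/5+o[1]-.4),24) for u,v in L])
print("tea top", [ray("scene",q,142) for q in((212,262),(245,272),(253,253),(222,243))])
print("tin top",ray("scene",(319,121),118),ray("side",(251,278),118))
E
```

```text
scene [[560.6521470611467, -43.04803174851622], [513.4972301804505, -86.27631935134002], [465.76919344164406, -33.64346466143252], [511.99916935955224, 9.321542962390936]] [513.  -38.4 136. ] [np.float64(71.48205785113586), np.float64(63.97086082817564), np.float64(71.05056568212372), np.float64(63.112618021165765)]
board ((544.38916015625, -7.7901153564453125), (373.5339660644531, 271.89990234375), 88.36629486083984) [[ 403.2 -190.6]
 [ 675.  -198.4]
 [ 685.6  175. ]
 [ 413.8  182.8]]
side [[516.0046295883524, 9.29550887235041], [561.2899662044779, -41.99776348695809], [519.0447637642089, -84.58205324174719], [468.1948369181224, -31.232142667844187]] [516.1 -37.1 136. ] [np.float64(62.67588702630233), np.float64(68.42339878844078), np.float64(59.98398838972898), np.float64(73.70161476179338)]
board ((548.1743774414062, -22.872756958007812), (373.490478515625, 267.7845458984375), 88.43431091308594) [[ 409.2 -205.9]
 [ 676.9 -213.2]
 [ 687.1  160.1]
 [ 419.4  167.5]]
scene bottom [array([513.4,   6. ,  24. ]), array([464.5, -34.8,  24. ])]
side bottom [array([468.3, -32.1,  24. ]), array([516.1, -82.8,  24. ]), array([562.7, -39.3,  24. ])]
tea top [array([522.3, 280.5, 142. ]), array([452.7, 266.9, 142. ]), array([462.2, 219.1, 142. ]), array([530.8, 230.2, 142. ])]
tin top [ 538.2 -272.6  118. ] [ 543.4 -279.7  118. ]
```

Both views put the box centre at about (514,-38). Its size matches, and the lid normal is about (-0.735,-0.678). Pushing along (0.735,0.678) should land the centre near (580,22), well inside the board, which is centred at about (546,-12). I'll move to the lid side at a safe height.

Request:
move_arm([
  [[26,52,0],[0,0,2.6],0.3],
  [[26,52,0],[0,0,2.6],0.3],
  [[26,52,0],[0,0,2.6],0.3],
  [[26,52,0],[0,0,2.6],0.3],
  [[26,52,0],[0,0,2.6],0.3],
  [[26,52,0],[0,0,2.6],0.3],
  [[26,52,0],[0,0,2.6],0.3],
  [[26,52,0],[0,0,2.6],0.3],
  [[26,52,0],[0,0,2.6],0.3],
  [[20,50,0],[0,0,2.3],0.3],
])

```text
clock: 1.35
eef_pos: [444.3, -101.9, 231.3]
tool_rot: [3.141, -0.0, 0.746]
force: [0.2, -0.1, 0.2]
width: 25.8
gripper_force: 0.0
```

Request:
move_arm([
  [[0,0,-40],[0,0,0],0.3],
  [[0,0,-40],[0,0,0],0.3],
  [[0,0,-36],[0,0,0],0.3],
  [[0,0,0],[0,0,0],0.3],
])

```text
clock: 1.85
eef_pos: [441.4, -103.3, 113.4]
tool_rot: [-3.137, 0.004, 0.745]
force: [-0.8, 0.8, 1.0]
width: 25.6
gripper_force: 0.0
```

Run:
```python
from h import *
a=cams.get_image("scene")[120:240,220:380];b=cams.get_image("side")[130:290,140:300]
cv2.imwrite("pics/z1.png",np.hstack([cv2.resize(a,(400,300)),cv2.resize(b,(300,300))]))
print(status.read_state()["eef_pos"])
```

```text
[ 443.74890107 -103.79129237  115.78068669]
```

View pics/z1.png

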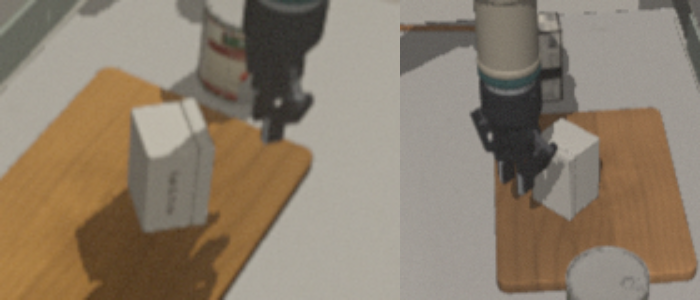

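The fingers are on the lid side with clearance, at box-top height. I'll approach and push slowly.

Request:
move_arm([
  [[11,10,0],[0,0,0],0.3],
  [[11,10,0],[0,0,0],0.3],
  [[10,9,0],[0,0,0],0.3],
  [[6,5.5,0],[0,0,0],0.3],
  [[6,5.5,0],[0,0,0],0.3],
  [[6,5.5,0],[0,0,0],0.3],
  [[6,5.5,0],[0,0,0],0.3],
  [[6,5.5,0],[0,0,0],0.3],
])

```text
clock: 2.95
eef_pos: [505.9, -47.0, 115.3]
tool_rot: [3.142, -0.0, 0.744]
force: [-1.1, -0.6, 1.1]
width: 25.2
gripper_force: 0.2
```

Run:
```python
from h import *
a=cams.get_image("scene")[120:240,220:380];b=cams.get_image("side")[130:290,140:300]
cv2.imwrite("pics/z2.png",np.hstack([cv2.resize(a,(400,300)),cv2.resize(b,(300,300))]))
```

```text
(no output)
```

View pics/z2.png

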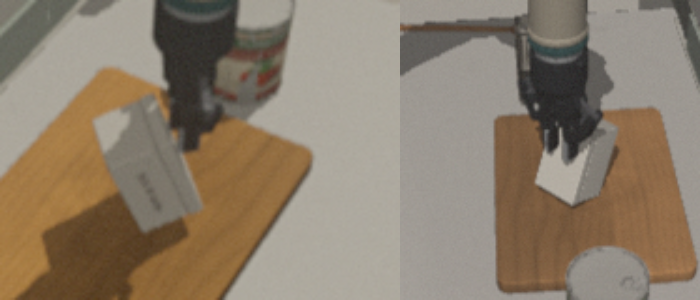

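The box is tilting about its base edge, by roughly 20-25 degrees, without slip. I'll continue the push.

Request:
move_arm([
  [[6,5.5,0],[0,0,0],0.3],
  [[6,5.5,0],[0,0,0],0.3],
  [[6,5.5,0],[0,0,0],0.3],
  [[4,3.7,0],[0,0,0],0.3],
  [[0,0,0],[0,0,0],0.3],
  [[0,0,0],[0,0,0],0.3],
])

```text
clock: 3.8
eef_pos: [527.2, -27.3, 115.3]
tool_rot: [-3.141, 0.0, 0.744]
force: [1.1, 0.7, -0.3]
width: 26.2
gripper_force: 0.0
```

Run:
```python
from h import *
a=cams.get_image("scene")[120:240,220:380];b=cams.get_image("side")[130:290,140:300]
cv2.imwrite("pics/z3.png",np.hstack([cv2.resize(a,(400,300)),cv2.resize(b,(300,300))]))
```

```text
(no output)
```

View pics/z3.png

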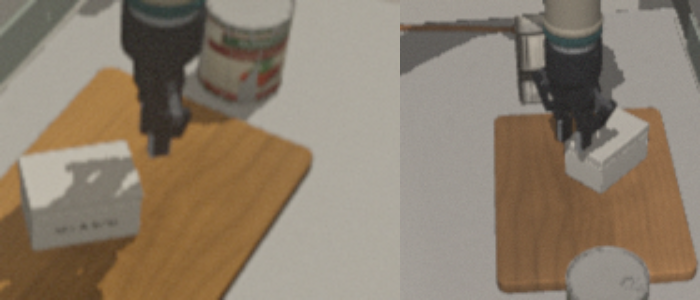

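The box now lies flat with its lid up. I'll back off and rise, then check.

Request:
move_arm([
  [[-15,-14,10],[0,0,0],0.3],
  [[-15,-14,30],[0,0,0],0.3],
  [[-10,-10,40],[0,0,0],0.3],
  [[-10,-10,40],[0,0,0],0.3],
  [[0,0,0],[0,0,0],0.3],
  [[0,0,0],[0,0,0],0.3],
])

```text
clock: 4.65
eef_pos: [476.5, -75.7, 235.3]
tool_rot: [-3.142, 0.0, 0.743]
force: [-0.5, -0.0, -0.3]
width: 25.7
gripper_force: 0.0
```

Run:
```python
from h import *
np.set_printoptions(precision=1,suppress=True)
A=cams.get_image("scene");a=A[150:270,200:360];b=cams.get_image("side")[130:290,140:300]
cv2.imwrite("pics/z4.png",np.hstack([cv2.resize(a,(480,360)),cv2.resize(b,(320,320)) if 0 else cv2.resize(b,(320,360))]))
# rough top-face centre from the earlier close-up (z3) corners, scale 2.5, offset (220,120)
P=np.array([ray("scene",(u/2.5+220,v/2.5+120),90) for u,v in((20,158),(128,142),(142,185),(30,210))]);print(P,P.mean(0))
```

```text
[[641.4  35.5  90. ]
 [559.6 -39.4  90. ]
 [519.3   5.5  90. ]
 [596.   89.1  90. ]] [579.1  22.7  90. ]
```

View pics/z4.png

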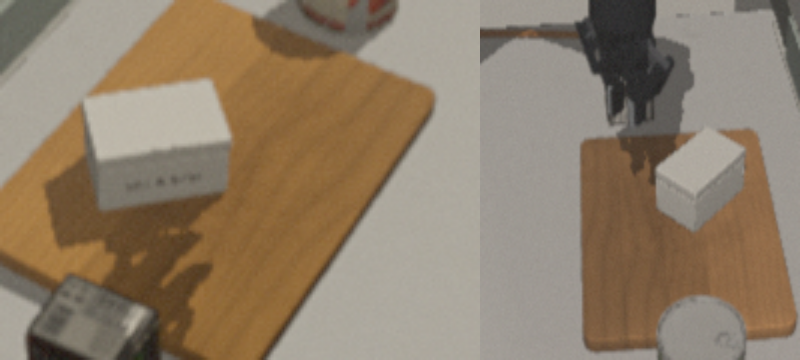

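The box lies flat with its lid up at about (579,23), well inside the board. The carton and tin are undisturbed and the arm is clear.

```bash
python3 -c "
from cell import ctrl
print(ctrl.finish_job())"
```

```text
the job is handed in; nothing more can be done
None
```

I tipped the white box over its bottom edge onto its base; it lies flat, lid up, near (579, 23) mm, well inside the board, the carton and tin were not touched, and the job is handed in, with no verdict returned.

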